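# Push a board carrier under the board reader onto its hidden contacts

### The job

Load the blue board carrier into the board reader: set it on the reader's deck nose first, yellow block at the back, then push it along between the guides, under the orange visor and the low head, until it presses the spring contacts hidden in the tunnel fully in and meets the buffer behind them. Stop there, do not shove the buffer back hard, leave the carrier lying in place, and do not disturb the other things on the bench.

Things in the scene. Friction and masses are not known exactly. Their poses are not given: they have to be found in the camera images.
- carrier_middle (a point): Middle of the loose carrier: blue tray 124 long (x) by 62 wide (y), side walls 16 high, about 0.3 kg, with a green circuit board in it (up to 22 above the underside). Point is 8 above the underside. x points from yellow tail block to nose. Grasp across the 62 width; 20 behind the middle keeps fingers off the guides when the nose is between them.
- carrier_tail (a point): Point on the carrier's rear (-x) end face, 12 above the underside and 62 behind the middle, on the centre line: the yellow push block, 18 thick, 55 wide, 24 high above the underside. Axes as the carrier's.
- reader: Board reader, fixed: white head over a low straight tunnel. Origin on the bench (z 0) below the middle of the visor's front edge; x into the tunnel, z up. In this frame (mm): smooth aluminium deck x -150 to 200, 112 wide, top z 6. White head x 55 to 200, 120 wide, underside z 37, top z 138, closed sides. Pins and buffer hide in the tunnel.
- reader_visor (a point): Middle of the front lower edge of the orange visor, reader frame x 0, y 0, z 68; reader's axes. Visor x 0 to 55, 96 wide, underside z 68, top z 74, sides open. It stops a vertical finger before the carrier is home; a closed gripper leaning 30 to 40 degrees, tips forward and wrist back, reaches in below it.
- reader_guides (a point): Middle of the open front end of the black side guides, on the deck's top, reader frame x -32, y 0, z 6; reader's axes. Guides: tops at z 22; straight from x 0 on, inner faces 66 apart; in front they flare out to about 88 apart (outer faces 104) at x -32.
- reader_mouth (a point): Deck's top straight below the visor's front edge (reader x 0, y 0, z 6); reader's axes. With the carrier home its rear end face lies 14 to 30 mm inside this point (x 14 to 30): the hidden buffer is set differently each time and cannot be seen, only felt.
- contact_pins (a joint): Travel of the two spring contacts in the tunnel: 0 out, about 0.008 m when fully pressed in by the carrier's nose (level with the buffer's face). The pins' spring is weak (under 0.6 N) and does not push the carrier back.
- buffer (a joint): How far the spring buffer behind the contacts is pushed back: 0 at rest; it starts to give at 3 N and then takes 3 N per mm (8 N at 1.7 mm). On release it returns and moves the carrier back with it, leaving the pins pressed. More than 0.007 m (24 N) counts as shoved too hard.
- flux_tin: Yellow round tin, 52 across, 21 high, loose bystander; origin under its centre.
- relay: White box-shaped relay can standing, 37 x 36 x 76 high, loose bystander; origin under its centre.
- capacitor: Black can capacitor standing, 40 across, 51 high, loose bystander; origin under its centre.
- screwdriver: Red screwdriver 178 long, lying, loose bystander; origin under its centre.
- coil: Black ferrite coil block with copper winding, 56 x 52 x 52, loose bystander; origin under its centre.

How it is judged (in metres and radians):
At the end, for the whole second after the job is handed in: Pins pressed in over 5.5 of 8 mm, buffer back at rest (under 2 mm); carrier flat (3 degrees) on the deck between the guides, nose inward, in line within 4.5 degrees, rear face 7 to 38 mm inside the visor's front edge, released (value of joint contact_pins above 0.0055 m and x of carrier_tail in the frame of reader between 0.007 and 0.038 m and z of carrier_tail in the frame of reader below 0.024 m and angle between carrier_middle's own z axis and vertical below 0.06 rad and angle between the x axis of carrier_middle and the x axis of reader, either way round below 0.08 rad and value of joint buffer below 0.002 m); the robot touches nothing.
It fails at once if the buffer is shoved back more than 7 mm (24 N) (value of joint buffer above 0.007 m).
It fails at once if a bystander is moved more than 25 mm (distance of any of flux_tin, relay, capacitor, screwdriver, coil from where it was at the start of the episode above 0.025 m).
It also fails if it takes over 53 s, if anything falls off the work surface, if the arm or the gripper's body presses on something with over 40 N, if the wrist force passes 120 N, or if a joint passes its speed limit or range.

### The arm

A 6-joint arm with a two-finger parallel gripper is mounted at the origin on a cart in front of the work surface, level with it; the furniture and walls round the work are solid. World frame = base frame: x ahead of the robot, y to its left, z up, the work surface at z = 0. Lengths are in mm, angles in rad, forces in N, time in s.
With the tool pointing down it reaches from about 325 to 900 mm from the base axis. Payload 6.1 kg.
Tool frame: the origin (TCP) lies midway between the tips of the shut fingers; the grasp point (between the pads) lies 19 mm behind it (hold_point_z is the distance from the TCP to the grasp point, in mm); z points along the fingers, y is the line along which they close (so a half turn about z gives the same grasp; the last joint's range is limited). The gripper opens to 87 mm and grips with 3 to 60 N. Pads are 19 mm wide; open, the fingers measure 117 mm over their backs; the gripper's body (75 mm by 190 mm) begins 51 mm behind the grasp point.
Start: joints at [1.025, 0.22, 1.526, -0, 1.395, -0.126], TCP at [254.734, 570.724, 199.738] pointing down, gripper open.
Joint ranges: [-2.98, 2.98], [-0.91, 2.08], [0.09, 2.57], [-1.24, 4.39], [0.2, 2.65], [-2.68, 2.68]. Speed limits (rad/s): [2.57, 2.57, 3.01, 3.14, 3.14, 3.14].

### API

Orientations are given as a rotation vector (axis times angle).
In Python, from bench import * gives the robot as it stands. The module is installed in compiled form; this text tells all that it offers. Calls block until the motion is done:
- reach(position, orientation): joint-space move of the TCP to a pose.
- movel(position, attitude=None, rate=150, threshold=None): straight line of the TCP; attitude=None keeps the orientation; rate is the mean speed in mm/s. With threshold (N) it stops when the force on the tool has changed by that much, and returns True; else False.
- set_joints(angles): joint-space move.
- command_gripper(opening): finger opening in mm; the grip force is fixed at half the most; returns when the fingers have stopped.
- pause(seconds).
- inverse_kinematics(position, orientation): joint angles nearest the present ones, or None.
- grab_frame(name): name is "scene" or "top" or "wrist"; returns the picture (400x640x3 uint8, blue, green, red); there is no depth.
- camera_info(name): a dict with "K" (3x3 intrinsics, pixels), "cam_to_world" (4x4, takes a point from camera to world coordinates); the wrist camera has in their place "mount" (4x4, takes a point from camera to tool coordinates, whose origin is the TCP and whose axes are the flange's). Camera axes: x right, y down, z forward; pixel columns grow to the right and rows downward; lengths in mm; the calibration is good to about 2 mm. A picture is of the moment at which its call begins: read the wrist's pose just before it. camera_info takes no time and is no camera call.
A pose or a line that the arm cannot do raises PlanningError and nothing moves.
- sign_off(): hands the job in; it is judged then, once.
Readings, each from a call of its own:
- read_t(): time.
- read_q(): joint angles.
- read_dq(): joint speeds.
- read_effort(): joint torques, N m.
- read_tool_pos(): TCP position.
- read_orientation(): TCP orientation.
- read_ft_force(): force on the tool from outside, world axes, zero at the start.
- read_torque(): the same for the moment, N m.
- read_width(): finger opening in mm.
- read_grasp_force(): force on a finger pad.
Only numpy, scipy, OpenCV 4.12 (cv2) and the standard library are available. Lean on these libraries where they do the work, as an engineer would, in place of code of your own. Each camera call takes 0.05 s, during which the arm holds its last target. There are 200 camera calls.

## Working session

There is one attempt and no reset: what is moved stays moved. The work goes in short steps, each a Python script; the robot and the scene stay as the last script left them, time stands still between calls to the robot, and variables do not carry over. Pictures are saved under pics/ and viewed, at most 12 in all, crops included, and the job is handed in when it is done.

```bash
mkdir -p pics
python3 - <<'E'
from bench import *
import cv2,numpy as np
np.set_printoptions(precision=4,suppress=True)
for n in("top","scene"):
    cv2.imwrite(f"pics/{n}0.png",grab_frame(n)); c=camera_info(n); print(n,c["K"],c["cam_to_world"])
print(camera_info("wrist"),read_orientation(),read_t())
E
```

```text
top [[387.8677   0.     319.4491]
 [  0.     387.8677 190.4006]
 [  0.       0.       1.    ]] [[ -0.0263  -0.9949   0.0971 507.616 ]
 [ -0.9997   0.0261  -0.0038 223.6168]
 [  0.0012  -0.0971  -0.9953 973.6038]
 [  0.       0.       0.       1.    ]]
scene [[422.0917   0.     324.8149]
 [  0.     422.0917 197.7718]
 [  0.       0.       1.    ]] [[   0.8518   -0.455     0.2595  296.8287]
 [  -0.5238   -0.7446    0.4138 -274.3035]
 [   0.005    -0.4884   -0.8726 1106.7527]
 [   0.        0.        0.        1.    ]]
{'K': array([[349.6126,   0.    , 319.5055],
       [  0.    , 349.6126, 199.63  ],
       [  0.    ,   0.    ,   1.    ]]), 'mount': array([[  -0.0009,   -0.9571,   -0.2897,   79.0124],
       [   1.    ,   -0.0009,   -0.0002,   -0.3856],
       [  -0.    ,   -0.2897,    0.9571, -184.3201],
       [   0.    ,    0.    ,    0.    ,    1.    ]])} [-0.6545 -3.072   0.0026] 0.1
```

View pics/top0.png

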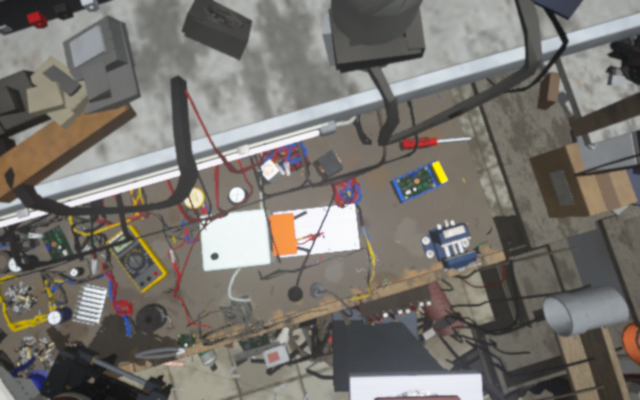

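View pics/scene0.png

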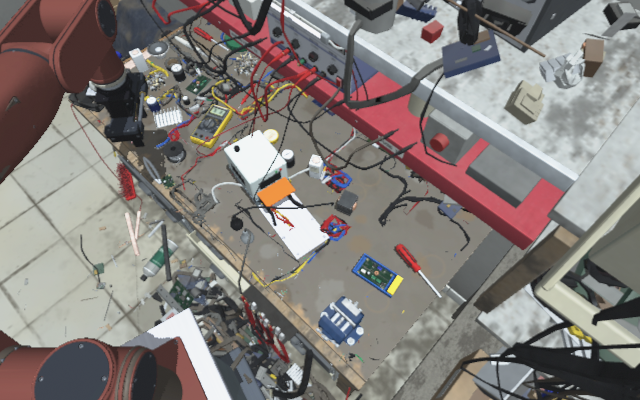

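Top view: the carrier is at about (418,182) with its yellow tail at (439,172), nose to the left (+y). The reader's head is at (235,240), visor at (283,233) and deck at (330,230). Next I'll mask and measure.

```bash
cat > h.py <<'E'
import cv2,numpy as np
from bench import *
np.set_printoptions(precision=3,suppress=True)
def cast(n,uv,z):
    c=camera_info(n);T=c["cam_to_world"];uv=np.atleast_2d(uv).astype(float)
    d=np.c_[uv,np.ones(len(uv))]@np.linalg.inv(c["K"]).T@T[:3,:3].T
    return T[:3,3]+d*((z-T[2,3])/d[:,2:])
def mask(im,lo,hi,roi):
    h=cv2.cvtColor(im,cv2.COLOR_BGR2HSV);m=cv2.inRange(h,lo,hi);k=np.zeros_like(m);x0,y0,x1,y1=roi;k[y0:y1,x0:x1]=m[y0:y1,x0:x1]
    return k
def big(m):
    c,_=cv2.findContours(m,cv2.RETR_EXTERNAL,cv2.CHAIN_APPROX_NONE);return max(c,key=cv2.contourArea)
E
python3 - <<'E'
from h import *
im=cv2.imread("pics/top0.png");sc=cv2.imread("pics/scene0.png")
def show(n,i,lo,hi,roi,z,nm):
    c=big(mask(i,lo,hi,roi));r=cv2.minAreaRect(c);b=cv2.boxPoints(r);w=cast(n,b,z)[:,:2]
    M=cv2.moments(c);ce=cast(n,[M['m10']/M['m00'],M['m01']/M['m00']],z)[0,:2]
    e=[w[1]-w[0],w[2]-w[1]];e.sort(key=np.linalg.norm)
    print(n,nm,"px",np.array(r[0]),"ctr",w.mean(0),ce,"sizes",np.linalg.norm(e[0]),np.linalg.norm(e[1]),"ang long",np.degrees(np.arctan2(e[1][1],e[1][0])))
for n,i,rs in (("top",im,[(380,150,460,210),(420,150,460,200),(260,195,310,265),(262,195,372,262),(190,200,272,280)]),("scene",sc,[(340,240,410,305),(370,265,410,305),(245,165,305,215),(240,190,335,270),(215,125,300,190)])):
    show(n,i,(100,120,60),(125,255,255),rs[0],16,"blue")
    show(n,i,(22,130,130),(35,255,255),rs[1],24,"yellow")
    show(n,i,(5,150,120),(18,255,255),rs[2],74,"visor")
    show(n,i,(0,0,200),(180,40,255),rs[3],6,"deck")
    show(n,i,(0,0,200),(180,40,255),rs[4],138,"head")
a=cv2.resize(im[130:280,180:480],(800,400),interpolation=cv2.INTER_CUBIC);cv2.imwrite("pics/t1.png",a)
b=cv2.resize(sc[120:310,190:450],(800,585),interpolation=cv2.INTER_CUBIC);cv2.imwrite("pics/s1.png",b)
E
```

```text
top blue px [398.627 190.416] ctr [595.89   23.604] [595.981  24.182] sizes 12.735163226852103 60.81166172946275 ang long -157.11029334189027
top yellow px [439.2 171.9] ctr [638.464 -77.161] [638.356 -77.542] sizes 21.36225269743764 52.87952202873762 ang long -156.59844651407946
top visor px [283.104 234.071] ctr [496.669 306.594] [497.385 306.666] sizes 53.64096103667618 92.41896002729588 ang long -175.59530605007026
top deck px [332.232 228.585] ctr [506.228 190.684] [499.865 176.543] sizes 111.11273385477503 123.83493050722434 ang long -85.16037865226114
top head px [234.116 239.543] ctr [488.767 405.516] [485.456 401.788] sizes 117.09221725300888 144.8209079733906 ang long -85.15159533590683
scene blue px [376.586 274.406] ctr [616.335 -29.916] [613.135 -23.945] sizes 66.54407282984539 123.30396679647937 ang long -67.1430679345294
scene yellow px [394.538 284.692] ctr [638.416 -80.489] [637.395 -80.612] sizes 18.648698119661976 54.39269333757029 ang long 22.498950375433193
scene visor px [275.881 191.851] ctr [496.704 304.169] [495.574 303.833] sizes 56.68820372704685 98.48253291965808 ang long 5.2573866118760355
scene deck px [293.725 222.607] ctr [505.042 227.986] [503.503 194.944] sizes 119.99472582398805 207.93633614505765 ang long -87.46711541936482
scene head px [259.243 153.097] ctr [505.389 404.6  ] [493.629 400.561] sizes 152.82652205490874 169.5571744382619 ang long 7.036625364025047
```

View pics/t1.png

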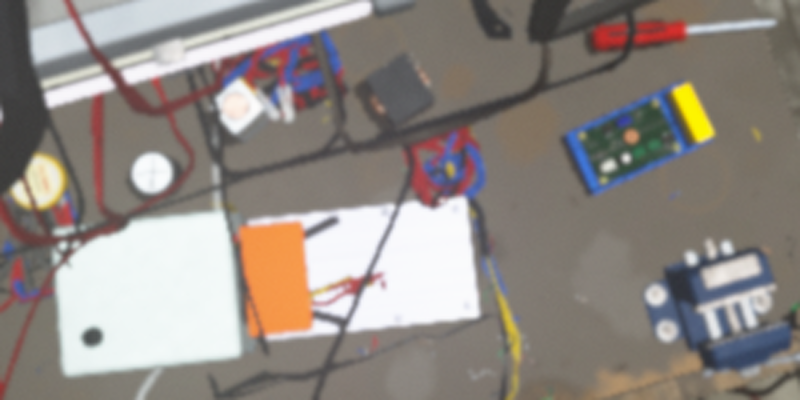

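View pics/s1.png

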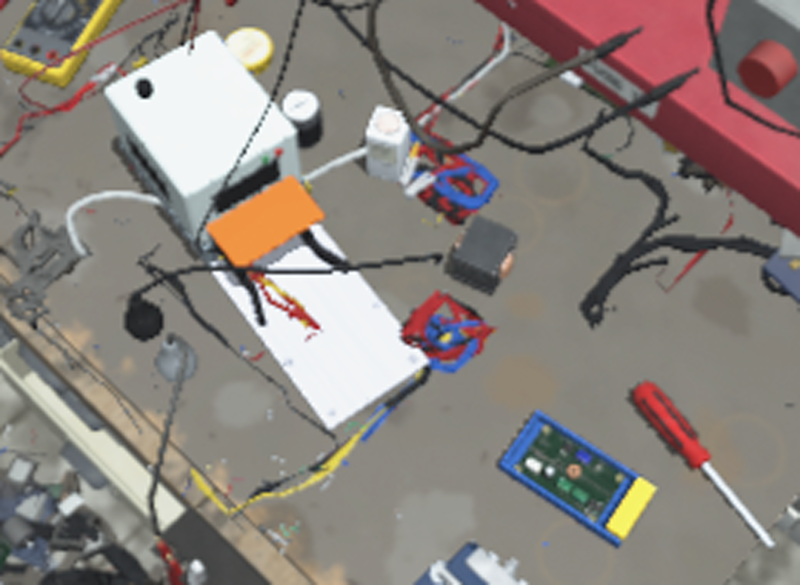

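```bash
cat >> h.py <<'E'
from scipy.spatial.transform import Rotation as Ro
O=np.array([499.0,278.3]);PSI=np.radians(94.85)
def ori(psi,tilt=0,sgn=1):
    h=np.array([np.cos(psi),np.sin(psi),0]);u=np.array([0,0,1.]);t=np.radians(tilt)
    z=np.sin(t)*h-np.cos(t)*u;x=sgn*(np.cos(t)*h+np.sin(t)*u)
    return Ro.from_matrix(np.c_[x,np.cross(z,x),z]).as_rotvec()
def rd(x,z,y=0):
    return [*(O+x*np.array([np.cos(PSI),np.sin(PSI)])+y*np.array([-np.sin(PSI),np.cos(PSI)])),z]
def inrd(p):
    d=np.array(p[:2])-O;c,s=np.cos(PSI),np.sin(PSI);return np.array([d@[c,s],d@[-s,c],p[2]])
E
python3 - <<'E'
from h import *
print("handle",cast("top",[[402,145],[437,142],[420,150]],8)[:,:2],"coil",cast("top",[328,164],52)[0,:2])
g=[625.5,-48.1]
for s in(1,-1):
    for nm,p,o in(("grasp",[*g,4],ori(np.radians(113),0,s)),("deck",rd(-95,10),ori(PSI,0,s)),("push0",rd(-120,60),ori(PSI,35,s)),("push1",rd(24,17),ori(PSI,35,s))):
        print(s,nm,inverse_kinematics(p,o))
E
```

```text
handle [[711.715   8.037]
 [717.123 -80.98 ]
 [697.695 -36.858]] coil [660.676 197.879]
1 grasp [-0.202  0.431  1.656 -0.     1.055 -0.604]
1 deck [ 0.201  0.239  1.892 -0.     1.01   0.117]
1 push0 [-0.244  0.245  1.923  0.607  1.259 -0.605]
1 push1 [ 0.029  0.31   1.944  0.718  1.056 -0.475]
-1 grasp [-0.202  0.431  1.656 -0.     1.055  2.538]
-1 deck None
-1 push0 [-0.244  0.245  1.923  0.607  1.259  2.537]
-1 push1 [0.029 0.31  1.944 0.718 1.056 2.667]
```

Run:
```python
from h import *
g=[625.5,-48.1];o=ori(np.radians(113))
reach([*g,200],o); command_gripper(78)
movel([*g,40],rate=200)
print("down",movel([*g,4],rate=60,threshold=10),read_tool_pos())
command_gripper(40); print("w",read_width(),read_grasp_force(),read_t())
movel([*g,60],rate=150)
print(read_width(),read_ft_force(),read_t())
reach(rd(-95,60),ori(PSI)); cv2.imwrite("pics/w1.png",grab_frame("wrist")); print(read_tool_pos(),read_t(),read_width())
```

```text
down False [625.554 -48.141   3.919]
w 40.18432147153535 0.0 5.775
39.7823202471681 [ 0.255  0.624 -1.707] 6.3
[507.633 182.763  59.721] 7.3667 39.78623290845672
```

View pics/w1.png

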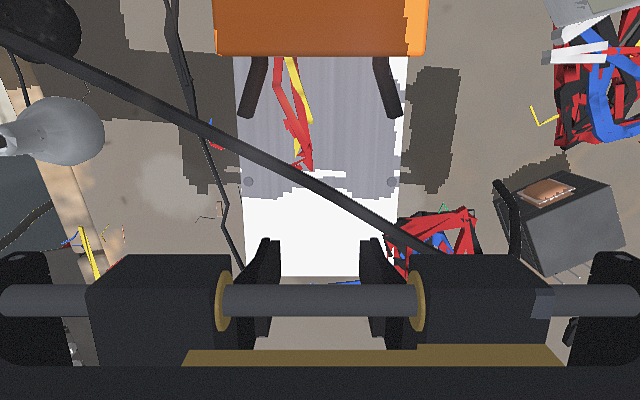

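The wrist view shows the visor, guides and deck, centred on the tool axis. The gripper reads 40 mm wide, less than the carrier's 62 mm, so the grasp is doubtful. I'll check from above.

Run:
```python
from h import *
a=grab_frame("top");b=grab_frame("scene");cv2.imwrite("pics/top2.png",a);cv2.imwrite("pics/sc2.png",b)
o=np.vstack([cv2.resize(a[120:260,250:490],(514,300),interpolation=3),cv2.resize(b[180:310,220:443],(514,300),interpolation=3)]);cv2.imwrite("pics/c2.png",o)
print(read_width(),read_grasp_force(),read_ft_force(),read_t())
```

```text
40.22906538990221 0.0 [-0.132 -0.737 -0.918] 7.4667
```

View pics/c2.png

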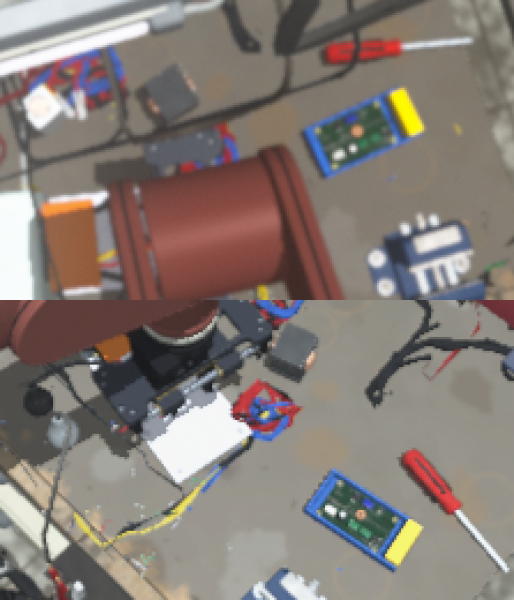

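Run:
```python
from h import *
for f in("top0","top2","scene0","sc2"):
    n="top" if f[0]=="t" else "scene";i=cv2.imread(f"pics/{f}.png")
    rs=[(380,150,460,210),(420,150,460,200)] if n=="top" else [(340,240,410,305),(370,265,410,305)]
    for k,(lo,hi,z) in enumerate([((100,120,60),(125,255,255),16),((22,130,130),(35,255,255),24)]):
        m=mask(i,lo,hi,rs[k]);p=np.argwhere(m)[:,::-1].astype(np.float32);r=cv2.minAreaRect(p);w=cast(n,cv2.boxPoints(r),z)[:,:2];print(f,k,w.mean(0),r)
```

```text
top0 0 [613.715 -18.596] ((415.2088928222656, 182.8595733642578), (24.57989501953125, 41.545814514160156), 65.55604553222656)
top0 1 [638.464 -77.161] ((439.2000732421875, 171.90000915527344), (21.466251373291016, 8.497057914733887), 63.43495178222656)
top2 0 [613.635 -18.405] ((415.133544921875, 182.89382934570312), (24.57989501953125, 41.71133804321289), 65.55604553222656)
top2 1 [638.464 -77.161] ((439.2000732421875, 171.90000915527344), (21.466251373291016, 8.497057914733887), 63.43495178222656)
scene0 0 [593.699 -39.3  ] ((371.3920593261719, 281.9414978027344), (44.66463088989258, 48.65874481201172), 20.323135375976562)
scene0 1 [638.416 -80.489] ((394.5384521484375, 284.69232177734375), (7.211102485656738, 19.414506912231445), 33.690067291259766)
sc2 0 [595.304 -37.932] ((371.6000061035156, 281.20001220703125), (44.27189254760742, 48.066627502441406), 18.43494987487793)
sc2 1 [638.416 -80.489] ((394.5384521484375, 284.69232177734375), (7.211102485656738, 19.414506912231445), 33.690067291259766)
```

Run:
```python
from h import *
g=[625.5,-48.1];o=ori(np.radians(113))
reach([*g,90],o); command_gripper(78); print(read_width())
w=grab_frame("wrist")
movel([*g,4],rate=150,threshold=15);print(read_tool_pos(),read_width(),read_ft_force(),read_orientation(),o)
v=grab_frame("wrist");b=grab_frame("scene")
cv2.imwrite("pics/c3.png",np.vstack([np.hstack([cv2.resize(w,(400,250)),cv2.resize(v,(400,250))]),cv2.resize(b[200:330,290:590],(800,347),interpolation=3)]))
print(read_t())
```

```text
77.77776920206742
[626.203 -48.244   4.724] 78.2104850262449 [ 0.827 -0.4   -0.164] [1.733 2.619 0.001] [1.734 2.62  0.   ]
10.275
```

View pics/c3.png

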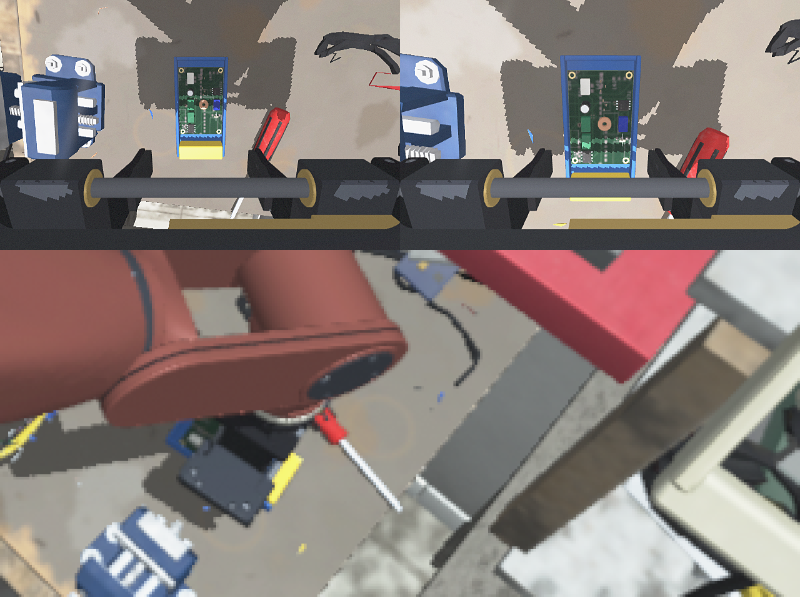

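Left panel: the open fingers sit either side of the carrier. Right panel: at TCP z 4 the carrier (600,110) is centred between the fingers. Sideways placement is right, so the open fingertips must sit higher than the TCP. I'll feel for the bench.

Run:
```python
from h import *
g=[625.5,-48.1]
try: print(movel([*g,-16],rate=25,threshold=8))
except Exception as e: print(repr(e))
print(read_tool_pos(),read_width(),read_ft_force())
p=read_tool_pos()
movel([*g,p[2]+2.5],rate=30)
command_gripper(50);pause(.2);print("w",read_width(),read_grasp_force(),read_ft_force(),read_tool_pos(),read_t())
```

```text
False
[625.665 -48.141 -15.855] 78.00653278986336 [-0.12  -0.492 -0.457]
w 61.72428050913854 29.99662756919861 [ 0.938  0.357 -0.084] [625.57  -48.077 -13.353] 12.1333
```

Run:
```python
from h import *
g=[625.5,-48.1]
movel([*g,50],rate=150); print(read_width(),read_grasp_force())
reach(rd(-97,50),ori(PSI)); print(inrd(read_tool_pos()),read_width())
print("down",movel(rd(-97,-6.6),rate=60,threshold=8),inrd(read_tool_pos()),read_ft_force())
print("slide",movel(rd(-50,-6.6),rate=40,threshold=10),inrd(read_tool_pos()),read_ft_force(),read_torque(),read_width(),read_t())
cv2.imwrite("pics/w2.png",grab_frame("wrist"))
```

```text
61.309588287257924 29.99631017446518
[-97.63   -0.247  49.594] 61.19240656850267
down True [-97.078   0.95   -7.381] [-1.005 -0.089  5.806]
slide False [-49.882   0.649  -7.153] [ 0.54  -0.331 -2.968] [-0.001  0.073 -0.009] 61.60532536021951 16.0167
```

View pics/w2.png

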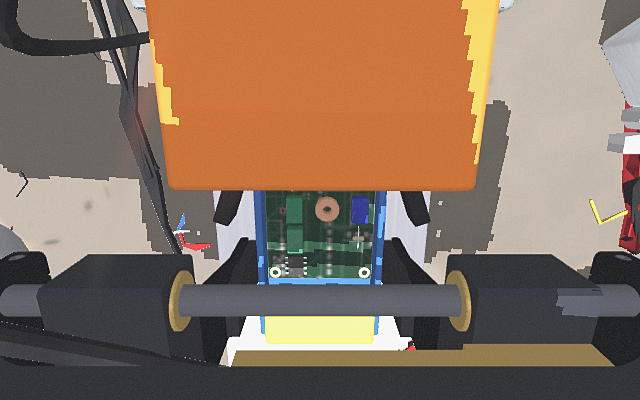

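The carrier lies centred between the flared guides under the visor: its walls are at columns 258–382, the guides at about 240 and 400. I'll release it, then feel the deck with the closed, tilted fingers.

Run:
```python
from h import *
command_gripper(80); movel(rd(-50,70),rate=150)
o=ori(PSI,36)
reach(rd(-125,90),o); command_gripper(0); print("w",read_width())
movel(rd(-118,32),rate=150)
print("touch",movel(rd(-118,-2),rate=20,threshold=4),inrd(read_tool_pos()),read_ft_force(),read_t())
z=read_tool_pos()[2]; movel(rd(-118,z+6),rate=40)
im=grab_frame("top");sc=grab_frame("scene")
cv2.imwrite("pics/c4.png",np.vstack([cv2.resize(im[180:280,240:400],(480,300),interpolation=3),cv2.resize(sc[150:270,220:412],(480,300),interpolation=3)]))
print(inrd(read_tool_pos()),read_t())
```

```text
w 0.2867653206353513
touch False [-118.034   -0.102   -1.883] [-0.132  0.049 -1.445] 21.9833
[-118.047   -0.1      4.255] 22.3833
```

View pics/c4.png

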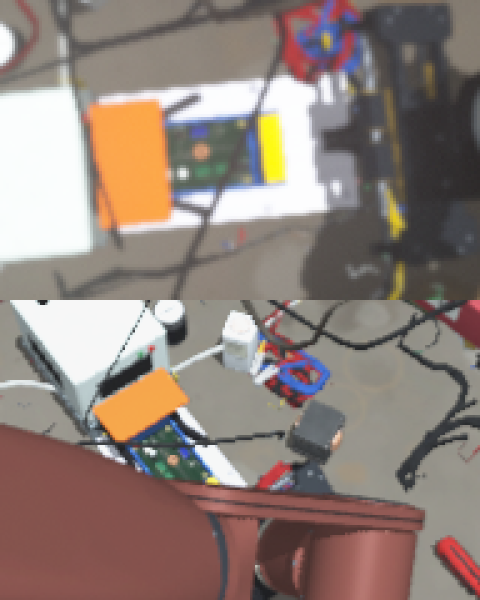

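The tail is clear of the fingers and the carrier is in line. Closed tips also sit above the nominal TCP, so I'll keep feeling lower.

Run:
```python
from h import *
print("touch",movel(rd(-118,-26),rate=20,threshold=3),inrd(read_tool_pos()),read_ft_force(),read_t())
z=read_tool_pos()[2]; movel(rd(-118,z+7),rate=40)
print(inrd(read_tool_pos()),read_t())
```

```text
touch True [-117.869   -0.086   -6.63 ] [-0.689 -0.499  4.969] 23.125
[-118.059   -0.18     0.518] 23.4667
```

Run:
```python
from h import *
o=ori(PSI,40); z=-1.7
movel(rd(-118,z),o,rate=40)
print(inrd(read_tool_pos()),read_ft_force())
print("fast",movel(rd(12,z),rate=40,threshold=7),inrd(read_tool_pos()),read_ft_force(),read_t())
if inrd(read_tool_pos())[0]>8:
    print("slow",movel(rd(42,z),rate=10,threshold=6),inrd(read_tool_pos()),read_ft_force(),read_t())
```

```text
[-118.388    0.788   -2.734] [-1.086  0.048  0.77 ]
fast False [11.933 -0.056 -1.68 ] [ 1.184 -0.48  -0.432] 27.1167
slow True [29.884 -0.056 -2.115] [-0.755 -3.255  2.028] 28.9083
```

Run:
```python
from h import *
x=inrd(read_tool_pos())[0]
def f(): return np.mean([(read_ft_force(),pause(.03))[0] for _ in range(6)],axis=0)
print(f())
for k in (0.7,1.4,2.1):
    movel(rd(x+k,-1.7),rate=5); F=f(); print(inrd(read_tool_pos()),F,read_t())
    if F[1]<-8: break
cv2.imwrite("pics/w5.png",cv2.resize(grab_frame("wrist"),(640,400)))
```

```text
[ 0.014 -2.778  1.76 ]
[29.992  0.152 -2.225] [ 0.438 -5.768  0.835] 29.7333
[30.441  0.172 -2.298] [-0.22  -7.516  0.925] 30.225
[30.897  0.11  -2.325] [-0.194 -8.831  1.849] 30.7167
```

View pics/w5.png

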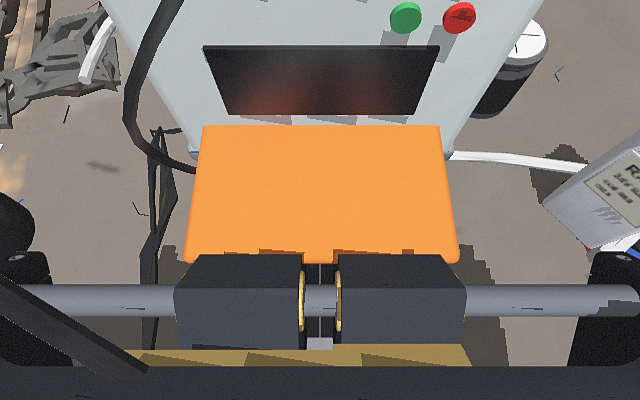

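Force grows about 3 N per mm of tip travel, which matches the buffer. The wrist view shows the knuckles just in front of the visor edge (row 260). I'll back off and check the tail under the visor.

Run:
```python
from h import *
movel(rd(-110,-1),rate=80); movel(rd(-150,50),rate=150)
T=np.eye(4);T[:3,:3]=Ro.from_rotvec(read_orientation()).as_matrix();T[:3,3]=read_tool_pos()
im=grab_frame("wrist");cv2.imwrite("pics/w6.png",im);c=camera_info("wrist");M=T@c["mount"]
for nm,x,y,z in(("visor",0,0,68),("tailtop22",22,0,30),("tailbot22",22,0,6),("tailtop14",14,0,30),("tail0",0,0,30)):
    p=np.linalg.inv(M)@np.r_[rd(x,z,y),1];q=c["K"]@p[:3];print(nm,q[:2]/q[2])
print(read_t(),read_ft_force())
```

```text
visor [318.753  21.43 ]
tailtop22 [318.841  42.091]
tailbot22 [318.892  64.102]
tailtop14 [318.845  49.46 ]
tail0 [318.853  62.758]
33.325 [-0.163 -1.025 -0.339]
```

View pics/w6.png

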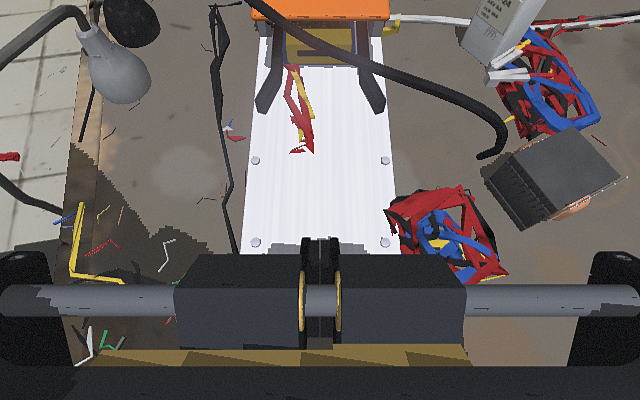

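The yellow tail face sits square between the guides under the visor at columns 285–355. Its bottom edge is at row 66, where x ≈ 22 mm projects to row 64. The gripper is clear, so I'm handing it in.

```bash
python3 -c "
from bench import *
print(sign_off(),read_t())"
```

```text
the job is handed in; nothing more can be done
the job is handed in; nothing more can be done
```

The job is handed in but no verdict came back: I pushed the carrier against the buffer (about 9 N), its tail is about 22 mm inside the visor edge and square between the guides, the gripper is clear, and I saw no bystander moved.

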